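# Swap the battery pack from the charging dock to the balcony watering controller

## Task

Move the charged battery pack from its dock to the watering controller: pinch its two sprung side tabs together to free it, draw it straight up, and with the tabs still pinched press it down into the controller's socket until you feel it bottom, then let go so that both tabs spring out and lock it in. Pinch and press only as hard as needed, gently, never forcing or crushing the pack or its sockets, and leave the pot, the mister and the jar alone.

Things in the scene. Friction and masses are not known exactly. Their poses are not given: they have to be found in the camera images.
- pack_centre (a point): Centre (half-way up) of the loose battery pack: white upright block with a black ribbed sprung tab on two opposite sides; 40 mm (its x) by 50 mm (its y, over the tabs at rest) by 70 mm high, 0.14 to 0.23 kg; z up. Half a turn about z makes no difference. The sockets take its lowest 28 mm.
- pinch (a point): Middle between the tabs' finger plates, 19 mm above the pack's centre, axes as the pack. The flat upright plates (24 mm wide, 16 mm up and down from here) are pinched along y; fingertips kept 5 to 12 mm below this point clear both sockets. 15 to 20 N per finger is a good squeeze, above 35 N on one tab breaks it.
- tab_a (a joint): Travel in m of the tab on the pack's +y side: 0 = sprung fully out, 0.005 = pinched fully in (40 mm over both). It slides straight in, starts to give at 5 N and is fully in at 9 N. Low on the tab, 14 to 20 mm above the pack's underside, a square barb hooks 3 mm under the socket's lip; pinched fully it clears the lip by 2 mm.
- tab_b (a joint): The same for the tab on the pack's -y side. The barbs have no ramps: with the tabs out the pack can be neither pulled out nor snapped in by pushing.
- dock_mouth (a point): Centre of the mouth of the charging dock, a fixed grey block 96 (x) x 100 x 40 mm; this point is level with its top, 40 mm above the table, axes as the pack in it (tabs along y). The pack stands on a rigid floor 28 mm below this point, barbs under the lips with 1.5 mm of play. Draw it straight up; it is clear when 30 mm higher. A tab pulled or pushed on the dock with over 20 N breaks.
- socket (a point): Centre of the opening in the top of the watering controller, a fixed white case 112 (x) x 130 x 50 mm high, two brass hose outlets on its +x side; level with the case top. In it is a grey socket with a mouth 43 (x) x 48 mm (y), sloped edges about 4 mm wide; the pack's tabs go along this y. Keep the pack's force on it under 25 N.
- controller: The controller; origin under its centre, 50 mm below socket. Its socket's height in the case is adjustable, stays as set, differs each time, is not measured: the bottomed pack's centre lies somewhere 4 to 15 mm above the case top. A sprung plate meets the pack 5 mm before the hard bottom and pushes up with 3 N rising to 12 N. Press at 10 mm/s or slower to 11 to 13 N: let go within 1 mm of the bottom the tabs lock; higher they do not.
- pot: Bystander: glazed green plant pot, 140 mm wide, 115 mm high and the plant above it, on a round clear turntable 170 mm wide; origin under its centre.
- mister: Bystander: chrome plant mister, 76 mm wide, 153 mm high; origin under its centre.
- jar: Bystander: glass jar with a metal twist cap, 66 mm wide, 85 mm high; origin under its centre.
Things that resemble listed ones, but are neither listed nor needed, are in the scene too. What is shaped like the part that bears dock_mouth but green, orange or purple is not meant.

How it is judged:
By the outcome, as a careful person would: the job done as asked, in the order asked, and still so for the second after the job is handed in, with the robot touching nothing.
It also fails if it takes over 45 s, if anything falls off the work surface, if the arm or the gripper's body presses on something with over 40 N, if the wrist force passes 120 N, or if a joint passes its speed limit or range.

## Robot

A 6-joint arm with a two-finger parallel gripper is mounted at the origin on the work surface. World frame = base frame: x ahead of the robot, y to its left, z up, the work surface at z = 0. Lengths are in m, angles in rad, forces in N, time in s.
With the tool pointing down it reaches from about 0.3 to 0.75 m from the base axis. Payload 8.5 kg.
Tool frame: the origin (TCP) lies at the very end of the fingers, on their centre line; the grasp point (between the pads) lies 19 mm behind it (bot.hold_point_z is the distance from the TCP to the grasp point, in m); z points along the fingers, y is the line along which they close (so a half turn about z gives the same grasp; the last joint's range is limited). The gripper opens to 88 mm and grips with 3 to 60 N. Pads are 18 mm wide; open, the fingers measure 123 mm over their backs; the gripper's body (75 mm by 187 mm) begins 45 mm behind the grasp point.
Start: joints at [-1.495, 0.381, 1.297, -0, 1.464, -0.215], TCP at [0.158, -0.527, 0.213] pointing down, gripper open.
Joint ranges: [-3.11, 3.11], [-0.89, 2.33], [0.22, 2.48], [-1.42, 4.56], [0.17, 2.85], [-2.88, 2.88]. Speed limits (rad/s): [2.39, 2.39, 3.14, 3.14, 3.14, 3.14].

## Interface

Orientations are given as a unit quaternion [x, y, z, w].
In Python, from rig import bot gives the robot as it stands.
- The arm moves only by the shell command python3 -m pendant 'ROWS' [FORCE]. ROWS is JSON, a list of rows, each a list of 3 entries, a list of its own where there are three numbers: the shift along the world's x, y, z scaled (see below), then the turn about the world's z scaled (see below), then the closure, from 0 (fully open) to 1 (shut). In form: [[[x, y, z], spin, fingers], ...]. A call has 1 to 10 rows; each row shifts and turns the commanded pose from where the row before left it; what a row does not reach is not made up. The controller multiplies each number of a shift by 3 cm and each number of a turn by 0.12 rad. A row lasts 1/12 s, in which the tool goes at most 41.7 mm and 7.16 degrees, less where a joint would pass 70% of its speed; a pose out of reach is approached as far as the arm can. A call with a number of a shift or a turn outside -1 to 1 is refused whole. A call with a gripper value outside its range is refused whole. The fingers move at their own pace and stop on an object; FORCE is the grip in N (left out, the last holds). Time passes only in rows, so rows that do not move let the fingers close. It gives the time, the measured TCP pose, the force, the opening and the grip force at its end, in the units of the state.
- bot.read_state(): the state, without advancing time (a new reading comes with each control period).
- bot.capture(name): name is "scene" or "side" or "wrist"; returns the picture (480x640x3 uint8, red, green, blue); there is no depth.
- bot.camera_model(name): a dict with "fx", "fy", "cx", "cy" (pixels), "D" ([k1, k2, p1, p2, k3] as OpenCV has them; the pictures are not rectified), "cam_to_world" (4x4, takes a point from camera to world coordinates). Camera axes: x right, y down, z forward; pixel columns grow to the right and rows downward; lengths in m; the calibration is good to about 2 mm. A picture is of the moment at which its call begins: read the wrist's pose just before it. camera_model takes no time and is no camera call; for the wrist camera it gives the pose at the moment of the call.
- bot.hand_in(): hands the job in; it is judged then, once.
The state is a dict: "clock": time; "joints": joint angles; "qvel": joint speeds; "effort": joint torques, N m; "ee_pos": TCP position; "eef_rot": TCP orientation; "wrist_force": force on the tool from outside, world axes, zero at the start; "moment": the same for the moment, N m; "finger_gap": finger opening in m; "grip_force": force on a finger pad.
Only numpy, scipy, OpenCV 4.12 (cv2) and the standard library are available. Lean on these libraries where they do the work, as an engineer would, in place of code of your own. Each camera call takes 0.05 s, during which the arm holds its last target. There are 200 camera calls.

## Working session

There is one attempt and no reset: what is moved stays moved. The work goes in short steps, Python scripts to look and compute and a shell command to move; the robot and the scene stay as the last step left them, time stands still between calls to the robot, and variables do not carry over. Pictures are saved under pics/ and viewed, at most 10 in all, crops included, and the job is handed in when it is done.

```bash
mkdir -p pics; ls
python3 - <<'E'
from rig import bot
import cv2,json
for n in("scene","side"):
    im=bot.capture(n); cv2.imwrite(f"pics/{n}0.png",im[:,:,::-1])
    m=bot.camera_model(n); print(n,m)
s=bot.read_state(); print({k:s[k] for k in("clock","ee_pos","eef_rot","wrist_force","finger_gap")},bot.hold_point_z)
E
```

```text
pics
scene {'fx': 473.5916407049427, 'fy': 473.5916407049427, 'cx': 309.3223549315613, 'cy': 244.4873918607638, 'D': array([-0.04177854,  0.        ,  0.        ,  0.        ,  0.        ]), 'cam_to_world': array([[-0.7384424 ,  0.45480418, -0.49785135,  1.097395  ],
       [ 0.67398274,  0.47457991, -0.5661459 ,  0.6610953 ],
       [-0.02121528, -0.75360936, -0.6569801 ,  0.81719755],
       [ 0.        ,  0.        ,  0.        ,  1.        ]])}
side {'fx': 565.2458565467789, 'fy': 565.2458565467789, 'cx': 318.83563559044967, 'cy': 249.0057415510023, 'D': array([-0.1124147,  0.       ,  0.       ,  0.       ,  0.       ]), 'cam_to_world': array([[ 0.89748269, -0.27500483,  0.34481468,  0.03060292],
       [-0.44080417, -0.58537238,  0.68046371, -0.97735829],
       [ 0.01471418, -0.76270015, -0.64658486,  1.01709018],
       [ 0.        ,  0.        ,  0.        ,  1.        ]])}
{'clock': 0.1, 'ee_pos': array([ 0.15767388, -0.52663804,  0.21294052]), 'eef_rot': array([ 9.89447745e-01,  1.44888862e-01,  3.63523575e-05, -6.13593621e-04]), 'wrist_force': array([-0.15581865,  0.15402914,  0.27249875]), 'finger_gap': 0.08804570045949703} 0.0187
```

View pics/scene0.png

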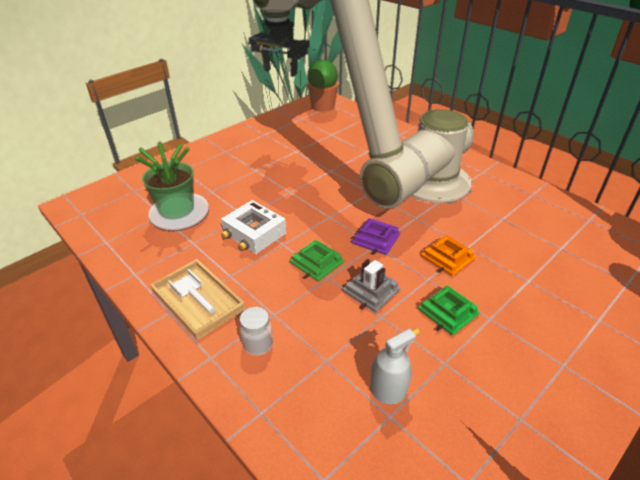

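View pics/side0.png

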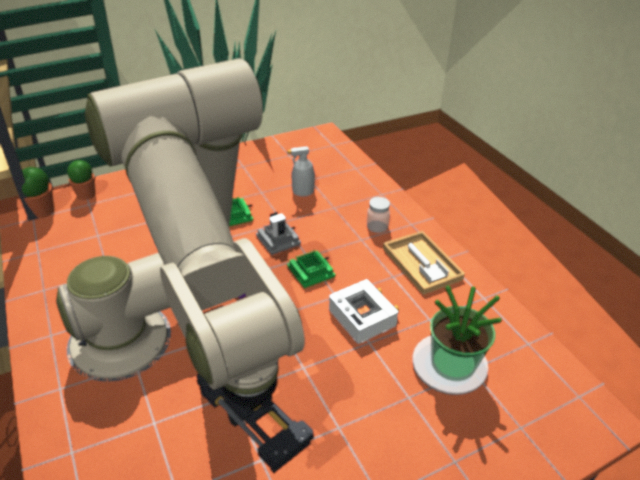

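Scene view: the pack stands in the grey dock at (374,274), with the controller opening at (255,220), mister (392,372), jar (256,332) and pot (172,195). In the side view the pack is at (278,224) and the controller opening at (362,303).
Lookalikes for the dock: green (317,260), green (448,310), purple (376,237), orange (447,254). The white trowel at (190,290) could be taken for the pack. I choose the grey dock at (371,288), which holds the white block with black tabs.

```bash
cat > h.py <<'E'
import numpy as np,cv2
from rig import bot
def ray(m,px):
    K=np.array([[m['fx'],0,m['cx']],[0,m['fy'],m['cy']],[0,0,1]])
    u=cv2.undistortPoints(np.array(px,float).reshape(-1,1,2),K,m['D']).reshape(-1,2)
    T=m['cam_to_world']; d=np.c_[u,np.ones(len(u))]@T[:3,:3].T
    return T[:3,3],d
def onz(m,px,z):
    o,d=ray(m,px); return o+d*((z-o[2])/d[:,2])[:,None]
def proj(m,P):
    K=np.array([[m['fx'],0,m['cx']],[0,m['fy'],m['cy']],[0,0,1]])
    W=np.linalg.inv(m['cam_to_world'])
    return cv2.projectPoints(np.array(P,float).reshape(-1,1,3),cv2.Rodrigues(W[:3,:3])[0],W[:3,3],K,m['D'])[0].reshape(-1,2)
E
python3 - <<'E'
from h import *
np.set_printoptions(precision=3,suppress=True)
m=bot.camera_model("scene");s=bot.camera_model("side")
print("pack",onz(m,[(374,266)],.082),onz(s,[(278,217)],.082))
print("ctrl",onz(m,[(255,217)],.05),onz(s,[(363,303)],.05))
print("pot",onz(m,[(178,213)],.0),"mister",onz(m,[(391,392)],0),"jar",onz(m,[(257,344)],0))
w=bot.camera_model("wrist");print(w)
a=cv2.resize(cv2.imread("pics/scene0.png")[215:325,320:420],None,fx=4,fy=4,interpolation=2)
b=cv2.resize(cv2.imread("pics/scene0.png")[180:270,205:300],None,fx=4,fy=4,interpolation=2)
b=cv2.copyMakeBorder(b,0,a.shape[0]-b.shape[0],0,0,0)
cv2.imwrite("pics/crop.png",np.hstack([a,b]))
E
```

```text
pack [[0.485 0.182 0.082]] [[0.488 0.176 0.082]]
ctrl [[ 0.545 -0.182  0.05 ]] [[ 0.554 -0.183  0.05 ]]
pot [[ 0.658 -0.407  0.   ]] mister [[0.657 0.387 0.   ]] jar [[0.776 0.118 0.   ]]
{'fx': 335.56845243502363, 'fy': 335.56845243502363, 'cx': 320.6966434963917, 'cy': 238.17063697979876, 'D': array([0.001, 0.   , 0.   , 0.   , 0.   ]), 'cam_to_world': array([[ 0.286, -0.908, -0.305,  0.237],
       [-0.958, -0.271, -0.09 , -0.503],
       [-0.   ,  0.318, -0.948,  0.385],
       [ 0.   ,  0.   ,  0.   ,  1.   ]])}
```

View pics/crop.png

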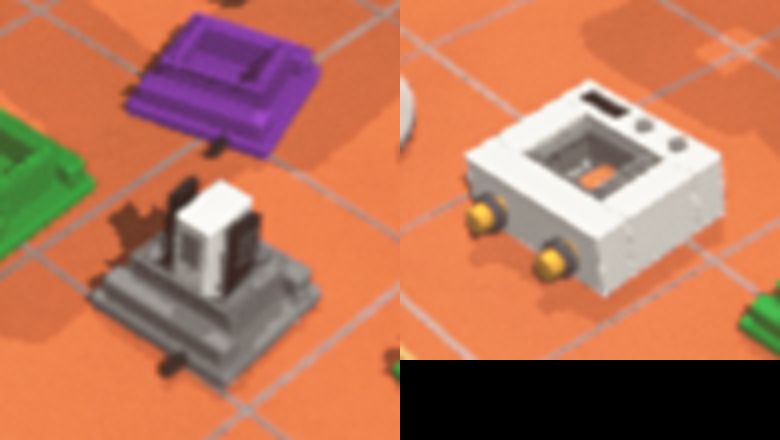

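The crop shows the white pack with black tabs in the grey dock, and the white controller with its grey socket and brass outlets. I'm going over the controller first for a wrist view.

```bash
python3 -m pendant '[[[1,0.9,0.2],0,0],[[1,0.9,0.2],0,0],[[1,0.9,0.2],0,0],[[1,0.9,0.2],0,0],[[1,0.9,0.2],0,0],[[1,0.9,0.2],0,0],[[1,0.9,0.2],0,0],[[1,0.9,0],0,0],[[1,0.9,0],0,0],[[1,0.9,0],0,0]]' 20; python3 -m pendant '[[[1,0.9,0],0,0],[[1,0.9,0],0,0],[[0.7,0.7,0],0,0],[[0,0,0],0,0],[[0,0,0],0,0],[[0,0,0],0,0]]'
python3 - <<'E'
from h import *
m=bot.camera_model("wrist"); im=bot.capture("wrist"); cv2.imwrite("pics/w1.png",im[:,:,::-1])
np.savez("w1.npz",**m); print(bot.read_state()["joints"])
E
```

```text
clock: 0.93
ee_pos: [0.4588, -0.2551, 0.2554]
eef_rot: [0.989, 0.145, -0.0, -0.0]
wrist_force: [1.0, -0.8, 0.7]
finger_gap: 0.0882
grip_force: 0.0
clock: 1.43
ee_pos: [0.5382, -0.1822, 0.2551]
eef_rot: [0.989, 0.145, -0.0, -0.0]
wrist_force: [-1.1, 1.1, -0.0]
finger_gap: 0.0883
grip_force: 0.0
[-5.35460090e-01  3.88380511e-01  1.16390172e+00 -2.56682517e-04
  1.58976997e+00  7.45575545e-01]
```

View pics/w1.png

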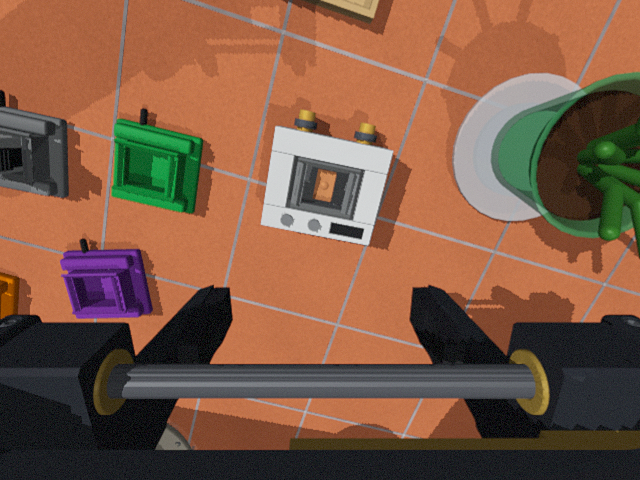

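The wrist view shows the controller, with case corners around (277,127), (395,150), (368,245) and (262,222), the socket centre near (326,187) and the outlets at the top. The pot is on the right.

Run:
```python
from h import *
np.set_printoptions(precision=4,suppress=True)
m=dict(np.load("w1.npz")); im=cv2.imread("pics/w1.png"); hsv=cv2.cvtColor(im,cv2.COLOR_BGR2HSV)
roi=np.zeros(im.shape[:2],np.uint8); roi[115:255,250:405]=1
white=((hsv[...,1]<40)&(hsv[...,2]>185)&(roi>0)).astype(np.uint8)*255
cs,_=cv2.findContours(white,cv2.RETR_EXTERNAL,cv2.CHAIN_APPROX_NONE);c=max(cs,key=cv2.contourArea)
h=cv2.convexHull(c)
def rect(px,z,l):
    P=onz(m,px,z)[:,:2].astype(np.float32); (cx,cy),wh,a=cv2.minAreaRect(P*1000); print(l,cx,cy,wh,a)
rect(h.reshape(-1,2),.05,"case")
hole=cv2.drawContours(np.zeros_like(white),[h],-1,255,-1)&~white
cs,_=cv2.findContours(hole,cv2.RETR_EXTERNAL,cv2.CHAIN_APPROX_NONE);c=max(cs,key=cv2.contourArea)
print(cv2.boundingRect(c)); rect(c.reshape(-1,2),.05,"mouth")
```

```text
case 553.8189086914062 -181.6080780029297 (111.52245330810547, 129.4136505126953) 5.1697468757629395
(282, 155, 87, 67)
mouth 553.909912109375 -181.9906768798828 (60.82564926147461, 86.62982940673828) 5.098987102508545
```

```bash
python3 -m pendant '[[[-0.2,1,0],0,0],[[-0.3,1,0],0,0],[[-0.3,1,0],0,0],[[-0.3,1,0],0,0],[[-0.3,1,0],0,0],[[-0.3,1,0],0,0],[[-0.3,1,0],0,0],[[-0.3,1,0],0,0],[[-0.3,1,0],0,0],[[-0.3,1,0],0,0]]'; python3 -m pendant '[[[-0.3,0.8,0],0,0],[[0,0,0],0,0],[[0,0,0],0,0],[[0,0,0],0,0]]'
python3 - <<'E'
from h import *
m=bot.camera_model("wrist"); im=bot.capture("wrist"); cv2.imwrite("pics/w2.png",im[:,:,::-1])
np.savez("w2.npz",**m); print(bot.read_state()["joints"])
E
```

```text
clock: 2.32
ee_pos: [0.4509, 0.1182, 0.2557]
eef_rot: [0.99, 0.144, 0.0, 0.0]
wrist_force: [0.2, -0.6, 0.3]
finger_gap: 0.0881
grip_force: 0.0
clock: 2.65
ee_pos: [0.4429, 0.141, 0.2556]
eef_rot: [0.99, 0.144, 0.0, 0.0]
wrist_force: [0.2, -0.3, 0.5]
finger_gap: 0.088
grip_force: 0.0
[ 5.24196105e-02  1.99483360e-01  1.43670556e+00 -2.51217956e-04
  1.50528271e+00  1.33435820e+00]
```

View pics/w2.png

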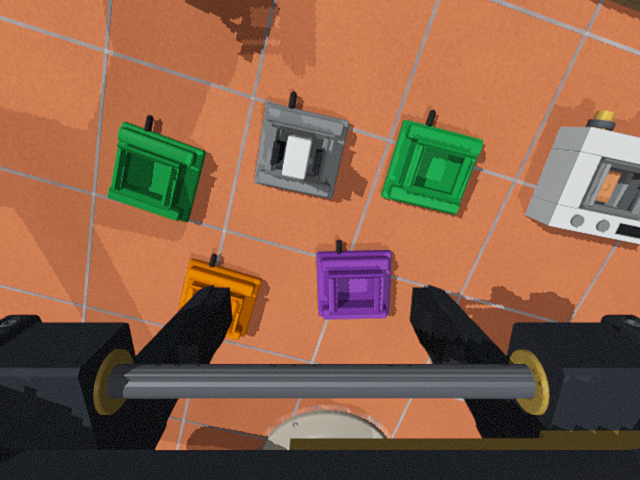

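The wrist view shows the grey dock at (303,150) with the pack's white top at (297,156), tabs to its left and right. Next I measure both.

```bash
cat > pk.py <<'E'
from h import *
np.set_printoptions(precision=4,suppress=True)
def pack(m,im,box,z,vt=185):
    hsv=cv2.cvtColor(im,cv2.COLOR_BGR2HSV); x0,y0,x1,y1=box
    k=np.zeros(im.shape[:2],np.uint8); k[y0:y1,x0:x1]=1
    w=((hsv[...,1]<45)&(hsv[...,2]>vt)&(k>0)).astype(np.uint8)*255
    cs,_=cv2.findContours(w,0,cv2.CHAIN_APPROX_NONE);c=max(cs,key=cv2.contourArea)
    print(cv2.boundingRect(c),cv2.contourArea(c),"vmax",hsv[y0:y1,x0:x1,2].max())
    P=onz(m,c.reshape(-1,2),z)[:,:2].astype(np.float32)*1000
    print("top",cv2.minAreaRect(P))
E
python3 - <<'E'
from pk import *
m=dict(np.load("w2.npz")); im=cv2.imread("pics/w2.png")
pack(m,im,(265,115,340,195),.082); pack(m,im,(265,115,340,195),.082,215)
hsv=cv2.cvtColor(im,cv2.COLOR_BGR2HSV)
k=np.zeros(im.shape[:2],np.uint8);k[98:203,250:352]=1
g=((hsv[...,1]<50)&(hsv[...,2]>60)&(k>0)).astype(np.uint8)*255
cs,_=cv2.findContours(g,0,cv2.CHAIN_APPROX_NONE);c=max(cs,key=cv2.contourArea)
P=onz(m,c.reshape(-1,2),.02)[:,:2].astype(np.float32)*1000
print("dock",cv2.minAreaRect(P))
E
```

```text
(282, 136, 29, 43) 825.5 vmax 230
top ((486.13653564453125, 179.80728149414062), (38.47568893432617, 22.631128311157227), 4.259960651397705)
(282, 137, 28, 41) 759.5 vmax 230
top ((486.21502685546875, 180.06027221679688), (37.076263427734375, 21.616512298583984), 4.398614883422852)
dock ((486.5628967285156, 186.3804931640625), (94.18761444091797, 117.92461395263672), 3.044339656829834)
```

```bash
python3 -m pendant '[[[-0.2,0.3,-0.7],-0.6,0],[[-0.2,0.3,-0.7],-0.6,0],[[-0.2,0.3,-0.7],-0.6,0],[[-0.1,0.2,-0.7],0,0],[[0,0,0],0,0],[[0,0,0],0,0],[[0,0,0],0,0]]'
python3 - <<'E'
from pk import *
m=bot.camera_model("wrist"); im=bot.capture("wrist")[:,:,::-1].copy(); cv2.imwrite("pics/w3.png",im)
s=bot.read_state();R=s["eef_rot"]; print(s["ee_pos"],"yaw",2*np.degrees(np.arctan2(R[1],R[0])))
u,v=proj(m,[[.486,.18,.082]])[0].astype(int); print(u,v)
pack(m,im,(u-50,v-60,u+50,v+60),.082,200)
for n in("scene","side"):
    m=bot.camera_model(n); im=cv2.imread(f"pics/{n}0.png"); u,v=proj(m,[[.486,.18,.082]])[0].astype(int); print(n,u,v)
    pack(m,im,(u-14,v-14,u+14,v+14),.082,200)
E
```

```text
clock: 3.28
ee_pos: [0.4228, 0.1743, 0.1725]
eef_rot: [0.999, 0.037, 0.001, -0.0]
wrist_force: [0.1, 0.8, -0.0]
finger_gap: 0.0883
grip_force: 0.0
[0.4229 0.1745 0.1727] yaw 4.234279068600373
319 152
(304, 127, 30, 51) 1371.5 vmax 233
top ((486.2022705078125, 180.25559997558594), (37.04890441894531, 21.684389114379883), 4.633812427520752)
scene 373 265
(365, 261, 18, 18) 122.5 vmax 251
top ((494.45111083984375, 184.44927978515625), (53.61687469482422, 28.84779930114746), 16.689193725585938)
side 276 216
(270, 214, 15, 8) 65.5 vmax 254
top ((483.4219665527344, 174.580078125), (41.4112663269043, 25.529146194458008), 7.130865097045898)
```

View pics/w3.png

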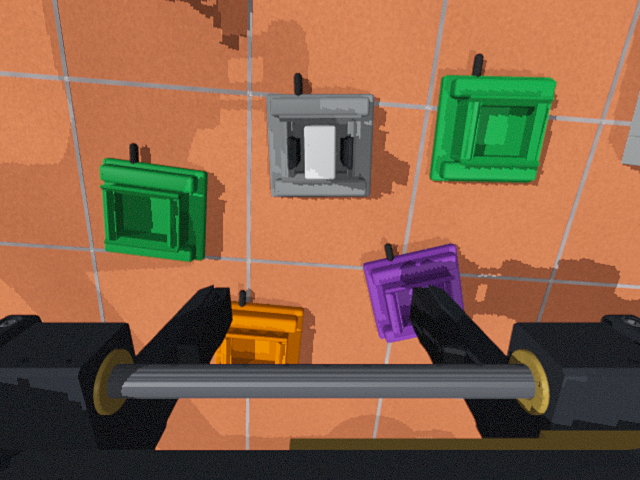

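```bash
python3 -m pendant '[[[0.7,0.1,-0.5],0.04,0],[[0.7,0.1,-0.5],0,0],[[0.7,0,-0.5],0,0],[[0,0,-0.6],0,0],[[0,0,-0.6],0,0],[[0,0,-0.6],0,0],[[0,0,-0.3],0,0],[[0,0,0],0,0],[[0,0,0],0,0],[[0,0,0],0,0]]'
python3 - <<'E'
from h import *
s=bot.read_state();R=s["eef_rot"]; print(s["ee_pos"],"yaw",2*np.degrees(np.arctan2(R[1],R[0])),s["wrist_force"],s["moment"])
E
```

```text
clock: 4.17
ee_pos: [0.4856, 0.1811, 0.0648]
eef_rot: [0.999, 0.04, 0.001, -0.0]
wrist_force: [0.5, 0.1, 0.3]
finger_gap: 0.0881
grip_force: 0.0
[0.48556416 0.18106952 0.06475189] yaw 4.549481105306101 [0.4560501  0.13325358 0.26139955] [0.07752912 0.00480093 0.03796223]
```

```bash
python3 -m pendant '[[[0.02,-0.03,-0.26],0,0],[[0,0,0],0,0.3],[[0,0,0],0,0.4],[[0,0,0],0,0.4],[[0,0,0],0,0.4],[[0,0,0],0,0.4]]' 17; python3 -m pendant '[[[0,0,0],0,0.44],[[0,0,0],0,0.44],[[0,0,0],0,0.44],[[0,0,0],0,0.44]]' 17
```

```text
clock: 4.67
ee_pos: [0.4853, 0.1803, 0.0558]
eef_rot: [0.999, 0.04, 0.0, -0.0]
wrist_force: [0.2, 0.8, -0.3]
finger_gap: 0.0568
grip_force: 0.0
clock: 5.0
ee_pos: [0.4854, 0.1802, 0.0558]
eef_rot: [0.999, 0.04, 0.0, 0.0]
wrist_force: [0.4, -0.6, 0.9]
finger_gap: 0.0493
grip_force: 3.0
```

```bash
python3 -m pendant '[[[0,0,0.03],0,0.5],[[0,0,0],0,0.6],[[0,0,0],0,0.6],[[0,0,0],0,0.6],[[0,0,0],0,0.6],[[0,0,0],0,0.6]]' 17
```

```text
clock: 5.5
ee_pos: [0.4852, 0.1802, 0.0564]
eef_rot: [0.999, 0.04, -0.0, -0.0]
wrist_force: [-0.7, -0.3, -2.0]
finger_gap: 0.0359
grip_force: 17.0
```

The grip reads 17 N with the gap at 35.9 mm, which fits tabs fully in (40 mm) plus soft pads giving at both 3 N and 17 N. I start the lift slowly.

```bash
python3 -m pendant '[[[0,0,0.05],0,0.6],[[0,0,0.05],0,0.6],[[0,0,0.05],0,0.6],[[0,0,0],0,0.6]]'; python3 -m pendant '[[[0,0,0.1],0,0.6],[[0,0,0.1],0,0.6],[[0,0,0],0,0.6]]'
```

```text
clock: 5.83
ee_pos: [0.4855, 0.1803, 0.0614]
eef_rot: [0.999, 0.04, 0.0, -0.0]
wrist_force: [-0.1, -0.4, -1.6]
finger_gap: 0.0363
grip_force: 17.0
clock: 6.08
ee_pos: [0.4856, 0.1803, 0.0677]
eef_rot: [0.999, 0.04, 0.001, -0.0]
wrist_force: [0.2, 0.3, -2.6]
finger_gap: 0.0361
grip_force: 17.0
```

```bash
python3 -m pendant '[[[0,0,0.3],0,0.6],[[0,0,0.4],0,0.6],[[0,0,0.4],0,0.6],[[0,0,0.4],0,0.6],[[0,0,0.4],0,0.6],[[0,0,0.4],0,0.6],[[0,-0.3,0.4],0,0.6],[[0,-0.6,0.2],0,0.6],[[0,-0.8,0],0.09,0.6],[[0,-0.8,0],0,0.6]]'; python3 -m pendant '[[[0,-0.8,0],0,0.6],[[0,-0.8,0],0,0.6],[[0,-0.8,0],0,0.6],[[0,-0.8,0],0,0.6],[[0,-0.8,0],0,0.6],[[0,-0.8,0],0,0.6],[[0,-0.8,0],0,0.6],[[0,-0.8,0],0,0.6],[[0,-0.8,0],0,0.6],[[0,-0.8,0],0,0.6]]';  python3 -m pendant '[[[0,-0.8,0],0,0.6],[[0,-0.6,0],0,0.6],[[0,-0.3,0],0,0.6],[[0,0,0],0,0.6],[[0,0,0],0,0.6],[[0,0,0],0,0.6]]'
python3 - <<'E'
from h import *
m=bot.camera_model("wrist"); im=bot.capture("wrist"); cv2.imwrite("pics/w4.png",im[:,:,::-1])
np.savez("w4.npz",**m)
s=bot.read_state();R=s["eef_rot"]; print(s["ee_pos"],"yaw",2*np.degrees(np.arctan2(R[1],R[0])),s["wrist_force"],s["moment"])
E
```

```text
clock: 6.92
ee_pos: [0.4853, 0.1047, 0.1551]
eef_rot: [0.999, 0.046, 0.001, 0.0]
wrist_force: [0.4, 0.6, -2.6]
finger_gap: 0.036
grip_force: 17.0
clock: 7.75
ee_pos: [0.4851, -0.136, 0.1547]
eef_rot: [0.999, 0.045, 0.0, 0.0]
wrist_force: [0.8, 1.1, -1.6]
finger_gap: 0.036
grip_force: 17.0
clock: 8.25
ee_pos: [0.4852, -0.1847, 0.1542]
eef_rot: [0.999, 0.046, -0.0, -0.0]
wrist_force: [0.1, 0.5, -1.0]
finger_gap: 0.0363
grip_force: 17.0
[ 0.48524841 -0.18464862  0.15418622] yaw 5.2443447172760465 [ 0.46606315 -0.10735846 -2.47784121] [-0.01155383 -0.01486959 -0.07558837]
```

View pics/w4.png

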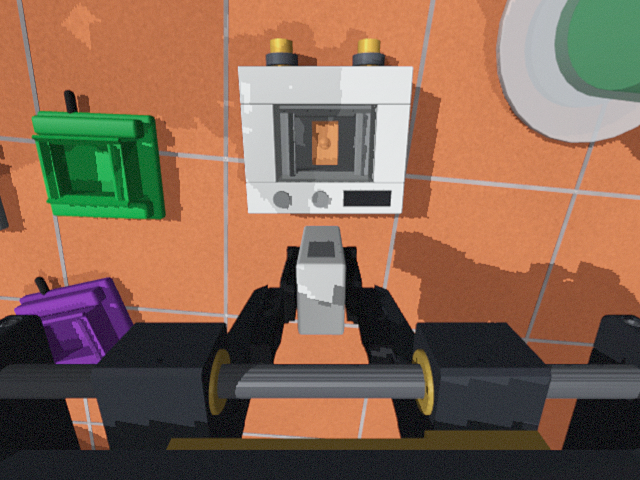

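The pack is held squarely and upright, top face at (321,298). The controller's socket mouth is centred near (325,143). Now I refine both positions.

Run:
```python
from h import *
np.set_printoptions(precision=4,suppress=True)
m=dict(np.load("w4.npz")); im=cv2.imread("pics/w4.png"); hsv=cv2.cvtColor(im,cv2.COLOR_BGR2HSV)
def rect(px,z,l):
    P=onz(m,px,z)[:,:2].astype(np.float32); print(l,cv2.minAreaRect(P*1000))
roi=np.zeros(im.shape[:2],np.uint8); roi[62:222,230:420]=1
white=((hsv[...,1]<40)&(hsv[...,2]>175)&(roi>0)).astype(np.uint8)*255
cs,_=cv2.findContours(white,0,cv2.CHAIN_APPROX_NONE);c=max(cs,key=cv2.contourArea)
h=cv2.convexHull(c); rect(h.reshape(-1,2),.05,"case")
hole=cv2.drawContours(np.zeros_like(white),[h],-1,255,-1)&~white
hole[185:]=0;hole[:100]=0;hole[:,:265]=0;hole[:,385:]=0
hole=cv2.morphologyEx(hole,cv2.MORPH_OPEN,np.ones((5,5)))
cs,_=cv2.findContours(hole,0,cv2.CHAIN_APPROX_NONE);c=max(cs,key=cv2.contourArea)
print(cv2.boundingRect(c)); rect(c.reshape(-1,2),.05,"mouth")
w=((hsv[...,1]<40)&(hsv[...,2]>120)).astype(np.uint8); w[:262]=0;w[336:]=0;w[:,:285]=0;w[:,355:]=0
cs,_=cv2.findContours(w,0,cv2.CHAIN_APPROX_NONE);c=max(cs,key=cv2.contourArea); print(cv2.boundingRect(c)); rect(c.reshape(-1,2),.1798,"packtop")
```

```text
case ((553.9680786132812, -181.7989044189453), (111.9954605102539, 129.9984893798828), 5.184873580932617)
(272, 103, 105, 80)
mouth ((554.3134765625, -181.40985107421875), (60.32639694213867, 80.68042755126953), 5.187356948852539)
(291, 262, 64, 73)
packtop ((487.4610595703125, -185.59829711914062), (39.580989837646484, 31.691652297973633), 5.182484149932861)
```

```bash
python3 -m pendant '[[[0.4,0.02,0],0,0.6],[[0.6,0.03,0],0,0.6],[[0.6,0.03,0],0,0.6],[[0.5,0.02,-0.3],0,0.6],[[0.15,0,-0.4],0,0.6],[[0,0,-0.4],0,0.6],[[0,0,-0.4],0,0.6],[[0,0,-0.15],0,0.6],[[0,0,0],0,0.6],[[0,0,0],0,0.6]]'
python3 - <<'E'
from h import *
s=bot.read_state();R=s["eef_rot"]; print(s["ee_pos"],"yaw",2*np.degrees(np.arctan2(R[1],R[0])),s["wrist_force"],s["moment"])
a=bot.capture("scene")[:,:,::-1];b=bot.capture("side")[:,:,::-1]
cv2.imwrite("pics/c5.png",np.hstack([cv2.resize(a[140:260,200:300],(400,480)),cv2.resize(b[230:350,310:410],(400,480))]))
E
```

```text
clock: 9.13
ee_pos: [0.5526, -0.1825, 0.1047]
eef_rot: [0.999, 0.045, -0.0, -0.0]
wrist_force: [-0.4, 0.0, -2.1]
finger_gap: 0.0358
grip_force: 17.0
[ 0.55257047 -0.18249792  0.10467513] yaw 5.19493850441883 [-0.40614468  0.04312773 -2.14791918] [-0.014474    0.0358104   0.05211225]
```

View pics/c5.png

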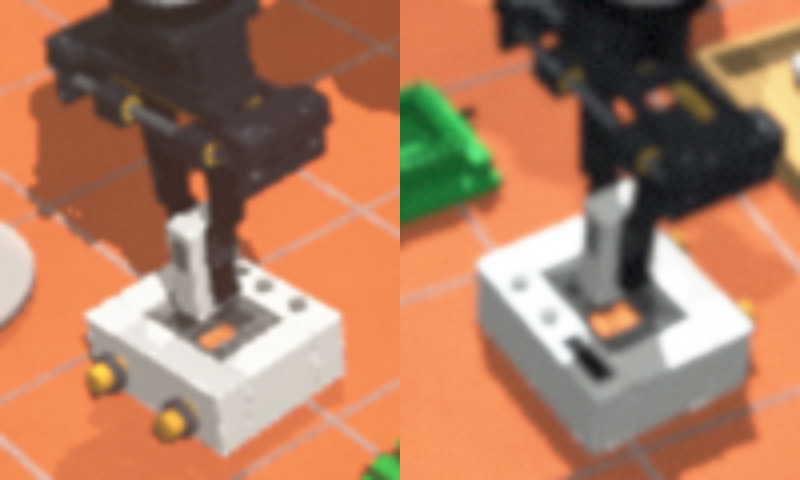

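The pack is poised above the socket in both views. I descend slowly, watching the force.

```bash
python3 -m pendant '[[[0,0.03,-0.06],0,0.6],[[0,0,-0.06],0,0.6],[[0,0,-0.06],0,0.6],[[0,0,-0.06],0,0.6],[[0,0,-0.03],0,0.6],[[0,0,-0.027],0,0.6],[[0,0,-0.027],0,0.6],[[0,0,-0.027],0,0.6],[[0,0,-0.027],0,0.6]]'; python3 -m pendant '[[[0,0,-0.027],0,0.6],[[0,0,-0.027],0,0.6],[[0,0,-0.027],0,0.6],[[0,0,-0.027],0,0.6],[[0,0,-0.027],0,0.6]]'
```

```text
clock: 9.98
ee_pos: [0.5528, -0.1819, 0.0932]
eef_rot: [0.999, 0.045, 0.0, 0.0]
wrist_force: [0.4, 1.5, -1.2]
finger_gap: 0.0358
grip_force: 17.0
clock: 10.4
ee_pos: [0.5528, -0.1819, 0.0891]
eef_rot: [0.999, 0.045, 0.0, 0.0]
wrist_force: [0.1, 0.8, -1.6]
finger_gap: 0.0361
grip_force: 17.0
```

```bash
python3 -m pendant '[[[0,0,-0.027],0,0.6],[[0,0,-0.027],0,0.6],[[0,0,-0.027],0,0.6],[[0,0,-0.027],0,0.6],[[0,0,-0.027],0,0.6]]'
```

```text
clock: 10.82
ee_pos: [0.5528, -0.1819, 0.085]
eef_rot: [0.999, 0.045, 0.0, -0.0]
wrist_force: [0.3, 0.8, -2.3]
finger_gap: 0.036
grip_force: 17.0
```

```bash
python3 -m pendant '[[[0,0,-0.027],0,0.6],[[0,0,-0.027],0,0.6],[[0,0,-0.027],0,0.6],[[0,0,-0.027],0,0.6]]'; python3 -m pendant '[[[0,0,-0.027],0,0.6],[[0,0,-0.027],0,0.6],[[0,0,-0.027],0,0.6]]'
```

```text
clock: 11.15
ee_pos: [0.5528, -0.1819, 0.0818]
eef_rot: [0.999, 0.045, -0.0, -0.0]
wrist_force: [-0.8, 0.8, -1.8]
finger_gap: 0.0359
grip_force: 17.0
clock: 11.4
ee_pos: [0.5528, -0.1819, 0.0794]
eef_rot: [0.999, 0.045, 0.0, -0.0]
wrist_force: [-0.6, 0.9, -2.0]
finger_gap: 0.0361
grip_force: 17.0
```

```bash
python3 -m pendant '[[[0,0,-0.027],0,0.6],[[0,0,-0.027],0,0.6],[[0,0,-0.027],0,0.6]]'; python3 -m pendant '[[[0,0,-0.027],0,0.6],[[0,0,-0.027],0,0.6]]';python3 -m pendant '[[[0,0,-0.027],0,0.6],[[0,0,-0.027],0,0.6]]'
```

```text
clock: 11.65
ee_pos: [0.5528, -0.1819, 0.0769]
eef_rot: [0.999, 0.045, 0.0, -0.0]
wrist_force: [0.3, -0.5, -2.6]
finger_gap: 0.036
grip_force: 17.0
clock: 11.82
ee_pos: [0.5528, -0.1819, 0.0753]
eef_rot: [0.999, 0.045, -0.0, 0.0]
wrist_force: [-0.0, 0.0, -2.8]
finger_gap: 0.0353
grip_force: 17.0
clock: 11.98
ee_pos: [0.5528, -0.1819, 0.0737]
eef_rot: [0.999, 0.045, 0.0, -0.0]
wrist_force: [-0.5, 0.1, -2.0]
finger_gap: 0.0359
grip_force: 17.0
```

```bash
for i in 1; do python3 -m pendant '[[[0,0,-0.027],0,0.6],[[0,0,-0.027],0,0.6]]'; done | grep -E 'ee_pos|wrist'; python3 -m pendant '[[[0,0,-0.027],0,0.6],[[0,0,-0.027],0,0.6]]'
```

```text
ee_pos: [0.5528, -0.1819, 0.0721]
wrist_force: [1.5, -0.0, -2.6]
clock: 12.32
ee_pos: [0.553, -0.182, 0.0708]
eef_rot: [0.999, 0.045, 0.0, 0.0]
wrist_force: [0.7, 0.6, 1.8]
finger_gap: 0.0362
grip_force: 17.0
```

The plate has been met at about 0.071, so the hard bottom should be near 0.066.

```bash
python3 -m pendant '[[[0,0,-0.027],0,0.6],[[0,0,-0.027],0,0.6]]'; python3 -m pendant '[[[0,0,-0.027],0,0.6],[[0,0,-0.027],0,0.6]]'
```

```text
clock: 12.48
ee_pos: [0.5531, -0.182, 0.0694]
eef_rot: [0.999, 0.045, 0.001, 0.0]
wrist_force: [0.0, 1.3, 5.0]
finger_gap: 0.0361
grip_force: 17.0
clock: 12.65
ee_pos: [0.5532, -0.1821, 0.0679]
eef_rot: [0.999, 0.045, 0.001, 0.0]
wrist_force: [-0.4, 1.3, 7.4]
finger_gap: 0.0362
grip_force: 17.0
```

```bash
python3 -m pendant '[[[0,0,-0.027],0,0.6]]'
```

```text
clock: 12.73
ee_pos: [0.5533, -0.1821, 0.0672]
eef_rot: [0.999, 0.045, 0.001, 0.0]
wrist_force: [-0.4, 0.6, 8.0]
finger_gap: 0.0361
grip_force: 17.1
```

```bash
python3 -m pendant '[[[0,0,-0.02],0,0.6]]' | grep -E 'ee_pos|wrist';  python3 -m pendant '[[[0,0,0],0,0.6]]' | grep -E 'ee_pos|wrist'
```

```text
ee_pos: [0.5533, -0.1821, 0.0667]
wrist_force: [-0.6, 0.9, 8.8]
ee_pos: [0.5533, -0.1821, 0.0667]
wrist_force: [-1.4, 0.1, 9.0]
```

```bash
python3 -m pendant '[[[0,0,-0.02],0,0.6]]' | grep -E 'ee_pos|wrist';  python3 -m pendant '[[[0,0,0],0,0.6]]'
```

```text
ee_pos: [0.5534, -0.1822, 0.0664]
wrist_force: [-0.6, 0.3, 8.7]
clock: 13.07
ee_pos: [0.5534, -0.1822, 0.0663]
eef_rot: [0.999, 0.045, 0.001, 0.001]
wrist_force: [-0.7, 0.6, 10.0]
finger_gap: 0.0364
grip_force: 17.1
```

```bash
python3 -m pendant '[[[0,0,-0.015],0,0.6],[[0,0,0],0,0.6]]'
python3 - <<'E'
from h import *
print(bot.read_state()["ee_pos"])
E
```

```text
clock: 13.23
ee_pos: [0.5536, -0.1822, 0.0661]
eef_rot: [0.999, 0.045, 0.001, 0.001]
wrist_force: [-0.8, 1.6, 10.2]
finger_gap: 0.0367
grip_force: 17.1
[ 0.5535592  -0.18217375  0.06609848]
```

```bash
python3 -m pendant '[[[0,0,-0.015],0,0.6],[[0,0,0],0,0.6]]'| grep -E 'ee_pos|wrist|eef'; python3 -m pendant '[[[0,0,0],0,0.6]]'| grep -E 'ee_pos|wrist'
```

```text
ee_pos: [0.5537, -0.1823, 0.066]
eef_rot: [0.999, 0.045, 0.002, 0.001]
wrist_force: [-0.8, 0.9, 12.0]
ee_pos: [0.5537, -0.1822, 0.066]
wrist_force: [-1.9, 1.5, 12.2]
```

It has bottomed: the force now rises stiffly, to 12 N. I let go.

```bash
python3 -m pendant '[[[0,0,0],0,0],[[0,0,0],0,0],[[0,0,0],0,0],[[0,0,0],0,0],[[0,0,0],0,0],[[0,0,0],0,0]]'; python3 -m pendant '[[[0,0,0.3],0,0],[[0,0,0.6],0,0],[[0,0,0.8],0,0],[[0,0,1],0,0],[[-0.6,0,0.8],0,0],[[-0.8,0,0],0,0],[[-0.8,0,0],0,0],[[0,0,0],0,0],[[0,0,0],0,0],[[0,0,0],0,0]]'
python3 - <<'E'
from h import *
m=bot.camera_model("wrist"); im=bot.capture("wrist")[:,:,::-1]; np.savez("w6.npz",**m)
u,v=proj(m,[[.554,-.182,.07]])[0].astype(int); print(u,v); cv2.imwrite("pics/w6.png",im)
v=max(v,90);cv2.imwrite("pics/w6c.png",cv2.resize(im[v-90:v+90,u-100:u+100],(800,600),interpolation=2)[:600])
E
```

```text
clock: 13.98
ee_pos: [0.5526, -0.1818, 0.064]
eef_rot: [0.999, 0.045, -0.0, -0.0]
wrist_force: [0.0, 0.1, 0.0]
finger_gap: 0.0744
grip_force: 0.0
clock: 14.82
ee_pos: [0.4874, -0.1821, 0.1698]
eef_rot: [0.999, 0.045, 0.0, 0.0]
wrist_force: [-0.2, 0.8, 0.7]
finger_gap: 0.088
grip_force: 0.0
327 148
```

View pics/w6c.png

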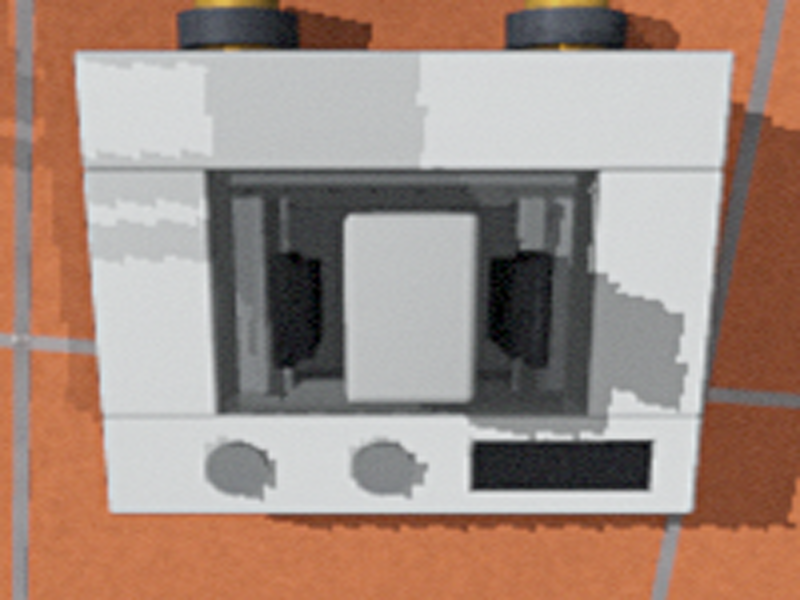

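The pack sits upright and square in the socket, white top at about (327,150) in the full frame, tabs symmetric at left and right. I check its height and the tab spread.

Run:
```python
from h import *
np.set_printoptions(precision=4,suppress=True)
m=dict(np.load("w6.npz")); o=np.array([327-100,148-90])
f=lambda *p:np.array(p)/[4,600/180]+o
for z in(.088,.0916,.096,.105):
    P=onz(m,f((343,212),(477,212),(477,402),(343,402)),z); T=onz(m,f((272,310),(552,310)),z)
    print(z,P.mean(0),"xlen",np.linalg.norm(P[0]-P[3]),"ylen",np.linalg.norm(P[0]-P[1]),"tabs",np.linalg.norm(T[0]-T[1]))
m=bot.camera_model("scene"); im=bot.capture("scene")[:,:,::-1]; s=bot.capture("side")[:,:,::-1]
cv2.imwrite("pics/c7.png",np.hstack([cv2.resize(im[180:260,215:295],(400,400),interpolation=2),cv2.resize(s[265:345,322:402],(400,400),interpolation=2)]))
```

```text
0.088 [ 0.5532 -0.1829  0.088 ] xlen 0.040536948534415536 ylen 0.02393888759418463 tabs 0.051371541916182054
0.0916 [ 0.5534 -0.1828  0.0916] xlen 0.039962044533017715 ylen 0.02359938097702458 tabs 0.050642979306677424
0.096 [ 0.5537 -0.1827  0.096 ] xlen 0.03925938408686479 ylen 0.023184428444940113 tabs 0.04975251389506065
0.105 [ 0.5543 -0.1824  0.105 ] xlen 0.03782212408337035 ylen 0.02233566190204009 tabs 0.04793110737129909
```

View pics/c7.png

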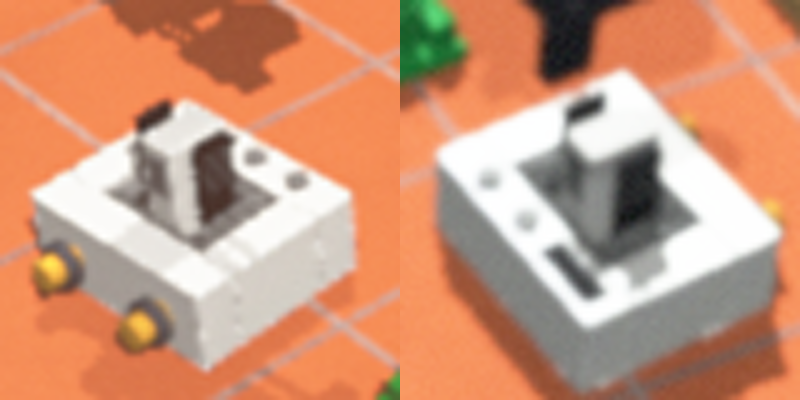

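Both views show the pack seated upright. Its top is at about 0.092 m, the bottomed height, and it measures about 50 mm over the tabs, so both have sprung out.

```bash
python3 -c "
from rig import bot
print(bot.hand_in())"
```

```text
the job is handed in; nothing more can be done
None
```

I moved the battery pack from the dock into the watering controller, pressed it to the bottom at about 12 N and let go; in the final pictures it sits at the bottomed height with both tabs sprung out, and I handed the job in at about 15 s (no verdict came back).

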